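Unscrew the spring-loaded cap of the clay extruder

ROBOT

A 7-joint arm with a two-finger parallel gripper is mounted at the origin on the work surface; the furniture and walls round the work are solid. World frame = base frame: x ahead of the robot, y to its left, z up, the work surface at z = 0. Lengths are in m, angles in rad, forces in N, time in s.
With the tool pointing down it reaches from about 0.425 to 0.875 m from the base axis. Payload 4.7 kg.
Tool frame: the origin (TCP) lies at the very end of the fingers, on their centre line; the grasp point (between the pads) lies 19 mm behind it; z points along the fingers, y is the line along which they close (so a half turn about z gives the same grasp; the last joint's range is limited). The gripper opens to 87 mm and grips with 3 to 60 N. Pads are 19 mm wide; open, the fingers measure 117 mm over their backs; the gripper's body (75 mm by 190 mm) begins 51 mm behind the grasp point.
Start: joints at [-1.198, 0.321, -0.07, 1.45, 0.023, 1.371, -0.057], TCP at [0.228, 0.609, 0.194] pointing down, gripper open.
Joint ranges: [-2.86, 2.86], [-0.3, 2.09], [-1.38, 1.24], [0.06, 2.45], [-1.56, 4.7], [0.09, 2.05], [-2.69, 2.69]. Speed limits (rad/s): [2.57, 2.57, 3.14, 3.14, 3.14, 3.14, 3.14].

INTERFACE

Orientations are given as a rotation vector (axis times angle).
In Python, from bench import get_state, get_image, get_calibration, close_job gives the robot as it stands.
- The arm moves only by the shell command python3 -m crank 'ROWS' [FORCE]. ROWS is JSON, a list of rows, each a list of 5 numbers: the opening, from 0 (shut) to 1 (fully open), then the shift along the world's x, y, z in units of 0.2 m (1.0 is 0.2 m), then the turn about the world's z in units of 2 pi rad (1.0 is 2 pi rad). A call has 1 to 5 rows; each row is the pose to reach, as a shift and turn from the pose commanded when the call began, turning the shorter way round; what a row does not reach only later rows make up. A row lasts 1/8 s, in which the tool goes at most 62.5 mm and 10.7 degrees, less where a joint would pass 70% of its speed; a pose out of reach is approached as far as the arm can. A call with a number of a shift or a turn outside -1 to 1 is refused whole. A call with a gripper value outside its range is refused whole. The fingers move at their own pace and stop on an object; FORCE is the grip in N (left out, the last holds). Time passes only in rows, so rows that repeat a pose let the fingers close. It gives the time, the measured TCP pose, the force, the opening and the grip force at its end, in the units of the state.
- get_state(): the state, without advancing time (a new reading comes with each control period).
- get_image(name): name is "side" or "top" or "wrist"; returns the picture (480x640x3 uint8, red, green, blue); there is no depth.
- get_calibration(name): a dict with "fovy" (degrees; the focal length in pixels is half the picture's height over the tangent of half this angle, whatever the lens; pixels are square), "cx", "cy" (the principal point, pixels), "k1" (the pictures are not rectified: a ray, as slopes to the right and down, at radius r is drawn at 1 + k1 r^2 times it, then the intrinsics apply), "R" (3x3) and "t" (3): a world point X has camera coordinates R X + t. Camera axes: x right, y down, z forward; pixel columns grow to the right and rows downward; lengths in m; the calibration is good to about 2 mm. A picture is of the moment at which its call begins: read the wrist's pose just before it. get_calibration takes no time and is no camera call; for the wrist camera it gives the pose at the moment of the call.
- close_job(): hands the job in; it is judged then, once.
The state is a dict: "time": time; "joint_positions": joint angles; "qd": joint speeds; "joint_torque": joint torques, N m; "position": TCP position; "tool_rot": TCP orientation; "ft_force": force on the tool from outside, world axes, zero at the start; "torque": the same for the moment, N m; "grip_width": opening from 0.0 (shut) to 1.0 (fully open); "grip_force": force on a finger pad.
Only numpy, scipy, OpenCV 4.12 (cv2) and the standard library are available. Lean on these libraries where they do the work, as an engineer would, in place of code of your own. Each camera call takes 0.05 s, during which the arm holds its last target. There are 200 camera calls.

TASK

Unscrew the black cap of the upright clay extruder: press it down firmly to clear its safety catch, but not so hard that it bottoms out, start it turning anticlockwise seen from above, then let it rise as it unscrews, without forcing it on its thread. A spring inside pushes on the cap, so keep hold of it as it comes free, do not let it pop off or drop, and set it down upright in the wooden tray before you let go. Leave the stamp and the blue jar where they are.

Things in the scene. Friction and masses are not known exactly. Their poses are not given: they have to be found in the camera images.
- cap: black round screw cap, 52 mm across its sixteen flat grip faces, 38 mm high, brass disc on top, about 0.07 kg. Origin: centre of its underside; z up along its axis. It sits on the barrel, underside about 86 mm and top about 124 mm above the table. A grip of 25 to 40 N on its faces turns it. It stays as it is when let go part-way, until it is free.
- barrel: clay extruder screwed to the table: round wooden foot 92 mm across, 15 mm high, upright aluminium barrel 46 mm across, 60 mm at its flange. Origin: centre of the foot's underside on the table; z up along the barrel's axis, which is the cap's axis. Its long spring pushes the cap up, 8 N at first, 5 N as it frees, and follows some 5 mm farther: a free cap not held pops off.
- thread: neck under the cap; barrel's origin and axes. A catch blocks turning until the cap is pressed down against a stiff second spring with 15 to 20 N (it bottoms out at 22 to 24 N); hold that through the first 0.7 rad anticlockwise from above, then ease off. It then rises 16 mm a turn, free 5.2 to 6 rad from the start, 15 mm up. Play 0.5 mm sideways, 1.6 mm along. Cap on thread must stay under 25 N.
- tray: pale wooden square tray fixed on the table, 100 x 100 mm, wall 4 mm thick, its top 10 mm over the table. Origin: centre of its underside on the table; inner floor 4 mm above that; z up
- stamp_block: wooden stamp with a round knob, 37 x 42 x 46 mm, standing loose; origin at the centre of its underside. To be left alone
- glaze_jar_blue: small white jar with a blue lid, 45 x 42 x 56 mm, standing loose; origin at the centre of its underside. To be left alone
Mind the look-alikes: they are no part of the job. Several things have the shape of the cap; the one meant has the colours described above.

How it is judged:
On the way, in this order (a step that is already met when the one before it is completed fails the run):
1. the cap is turned up its thread by 8 mm (z of cap in the frame of barrel above 0.094 m), for 0.1 s.
2. the free cap is held clear above the barrel (z of cap in the frame of barrel above 0.118 m and contact force between the fingers and cap above 1 N), for 0.2 s.
At the end, for the whole second after the job is handed in: the cap stands in the tray at rest and released, its axis within 30 mm of the tray's centre, its underside on the floor (less than 8 mm above the table), upright within 0.12 rad (horizontal distance between cap and tray below 0.03 m and z of cap in the frame of tray below 0.008 m and angle between cap's own z axis and vertical below 0.12 rad and linear speed of cap below 0.02 m/s and contact force between the fingers and cap below 0.05 N); the robot touches nothing.
It fails at once if the cap is forced: it presses on the thread with more than 25 N (contact force between cap and thread above 25 N).
It fails at once if the cap on the barrel is pressed until it bottoms out (22 to 24 N, about 6 mm down) (z of cap in the frame of barrel below 0.0795 m and horizontal distance between cap and barrel below 0.02 m).
It fails at once if the free cap, raised more than 17 mm from its seat on the barrel, is not held by the fingers (z of cap in the frame of barrel above 0.103 m and contact force between the fingers and cap below 0.1 N).
It fails at once if the cap is let go while off the barrel and not in the tray (horizontal distance between cap and barrel above 0.02 m and contact force between the fingers and cap below 0.1 N and (z of cap in the frame of tray above 0.015 m or horizontal distance between cap and tray above 0.05 m)).
It fails at once if the stamp or the blue jar is moved by more than 20 mm (distance of any of stamp_block, glaze_jar_blue from where it was at the start of the episode above 0.02 m).
It also fails if it takes over 72 s, if anything falls off the work surface, if the arm or the gripper's body presses on something with over 40 N, if the wrist force passes 120 N, or if a joint passes its speed limit or range.

## Working session

There is one attempt and no reset: what is moved stays moved. The work goes in short steps, Python scripts to look and compute and a shell command to move; the robot and the scene stay as the last step left them, time stands still between calls to the robot, and variables do not carry over. Pictures are saved under pics/ and viewed, at most 10 in all, crops included, and the job is handed in when it is done.

```bash
mkdir -p pics; ls
cat > h.py <<'E'
import numpy as np,cv2
from bench import *
def ray(name,u,v,c=None):
    c=c or get_calibration(name); f=240/np.tan(np.radians(c['fovy'])/2)
    x,y=(u-c['cx'])/f,(v-c['cy'])/f
    K=np.eye(3); p=cv2.undistortPoints(np.array([[[x,y]]],float),K,np.array([c['k1'],0,0,0,0.]))[0,0]
    R=np.array(c['R']);t=np.array(c['t'])
    return -R.T@t, R.T@np.array([p[0],p[1],1])
def onz(name,u,v,z,c=None):
    o,d=ray(name,u,v,c); return o+d*(z-o[2])/d[2]
def proj(name,X,c=None):
    c=c or get_calibration(name); f=240/np.tan(np.radians(c['fovy'])/2)
    p=np.array(c['R'])@X+np.array(c['t']); x=p[:2]/p[2]; x=x*(1+c['k1']*(x@x)); return x*f+[c['cx'],c['cy']]
E
python3 - <<'E'
from h import *
for n in ('top','side'):
    cv2.imwrite(f'pics/{n}0.png',get_image(n)[:,:,::-1])
s=get_state();print({k:np.round(v,3).tolist() for k,v in s.items()})
for n in ('top','side','wrist'):
    c=get_calibration(n);print(n,np.round(-np.array(c['R']).T@c['t'],3),c['fovy'])
E
```

```text
pics
{'time': 0.1, 'joint_positions': [-1.198, 0.322, -0.07, 1.452, 0.023, 1.371, -0.057], 'qd': [-0.002, -0.0, -0.002, -0.002, -0.002, -0.0, -0.002], 'joint_torque': [-0.0, -49.257, -0.406, -31.34, -0.064, 0.039, 0.0], 'position': [0.228, 0.608, 0.193], 'tool_rot': [-0.56, -3.091, 0.003], 'ft_force': [0.384, -0.224, 0.145], 'torque': [-0.066, -0.007, 0.01], 'grip_force': 0.0, 'grip_width': 0.997}
top [ 0.349 -0.185  0.961] 51.24462187188489
side [0.391 0.545 0.48 ] 44.63089465052177
wrist [0.161 0.634 0.383] 61.844699511480165
```

View pics/top0.png

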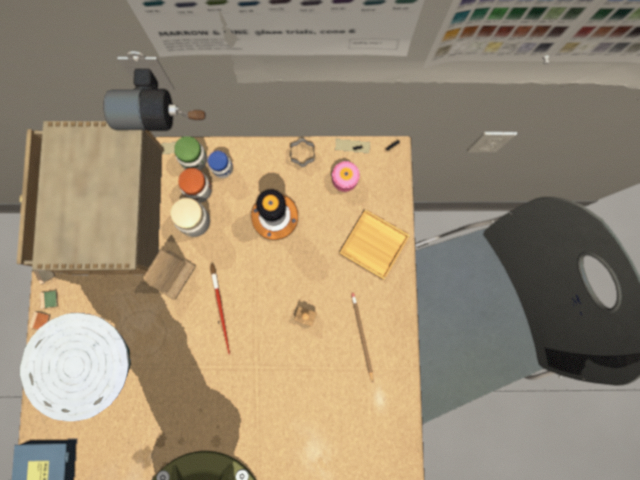

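View pics/side0.png

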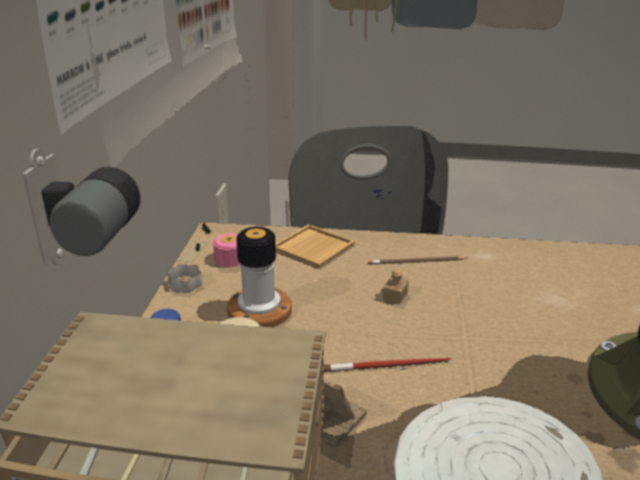

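The black cap with the brass disc sits on the barrel, at top (270,204) and side (256,240). The look-alikes are the pink cap at top (345,175) and the jar lids at top (187,150), (192,182), (188,215) and (220,162). Only the one on the barrel is black with brass. The tray is at top (374,244). I'll confirm the cap in an enlarged crop and measure.

Run:
```python
from h import *
t=cv2.imread('pics/top0.png');s=cv2.imread('pics/side0.png')
a=cv2.resize(t[140:290,230:420],None,fx=4,fy=4,interpolation=cv2.INTER_CUBIC)[:600,:]
a=a[:, :]
b=cv2.resize(s[215:335,215:365],None,fx=4,fy=4,interpolation=cv2.INTER_CUBIC)
cv2.imwrite('pics/ct.png',a);cv2.imwrite('pics/cs.png',b)
print(onz('top',270,203,.124),onz('top',274,216,.015),onz('side',256,233,.124))
for p in [(370,211),(407,236),(380,278),(341,250)]: print(onz('top',*p,.01))
for p in [(304,314),(219,160)]: print(onz('top',*p,.04))
for p in [(0,0,0),(0.5,0,0),(.5,-.2,0),(.5,.2,0)]: print(p,proj('top',np.array(p)))
```

```text
[ 0.54109312 -0.12628763  0.124     ] [ 0.54055654 -0.12636049  0.015     ] [ 0.54077998 -0.12659732  0.124     ]
[ 0.55037911 -0.31229611  0.01      ]
[ 0.50072129 -0.38254297  0.01      ]
[ 0.42008445 -0.32794817  0.01      ]
[ 0.47436364 -0.25456881  0.01      ]
[ 0.35345006 -0.18294745  0.04      ]
[ 0.6445582  -0.02323827  0.04      ]
(0, 0, 0) [202.48818041 515.97095497]
(0.5, 0, 0) [209.04400216 238.46867714]
(0.5, -0.2, 0) [312.36173967 237.79481545]
(0.5, 0.2, 0) [104.73225369 239.14742852]
```

View pics/ct.png

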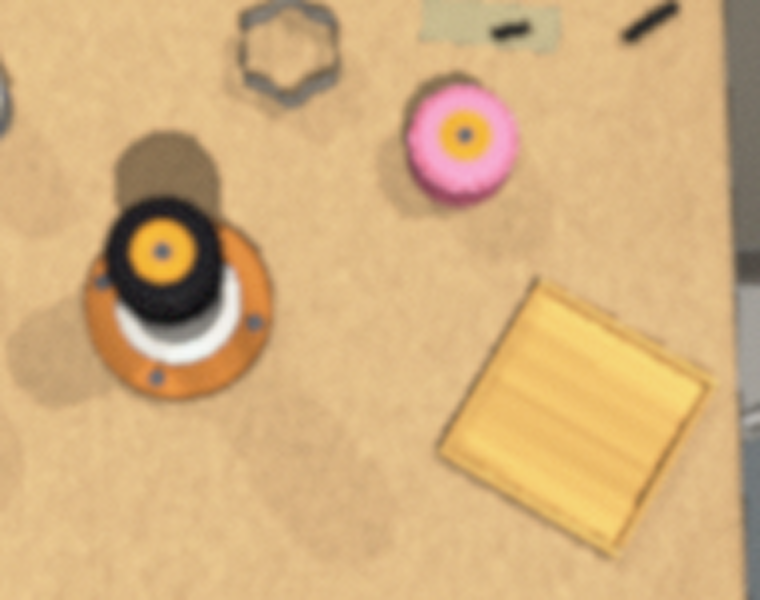

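View pics/cs.png

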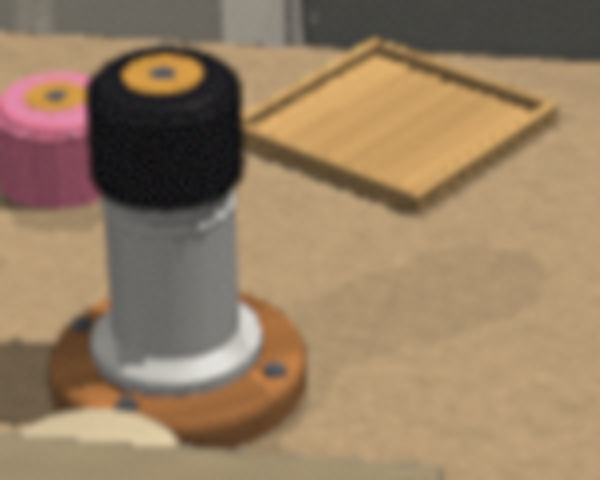

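The crop confirms it: the black cap with the brass disc sits on the barrel at about (0.541, -0.126). The pink one stands on the table. The tray centre is about (0.486, -0.319). I'll lift and travel there now.

```bash
python3 -m crank '[[1,0,0,0.28,0],[1,0,0,0.5,0],[1,0.1,-0.25,0.5,-0.02],[1,0.2,-0.5,0.5,-0.045],[1,0.3,-0.75,0.5,-0.07]]' 40
python3 -m crank '[[1,0.12,-0.27,0,-0.025],[1,0.24,-0.54,0,-0.05],[1,0.35,-0.81,0,-0.075],[1,0.42,-1,0,-0.1],[1,0.42,-1,0,-0.1]]'
python3 -m crank '[[1,0.12,-0.27,0,-0.025],[1,0.24,-0.54,0,-0.05],[1,0.35,-0.81,0,-0.075],[1,0.42,-1,0,-0.1],[1,0.42,-1,0,-0.1]]'
python3 -c "
from h import *
print(np.round(get_state()['joint_positions'],3))"
```

```text
time: 0.72
position: [0.2888, 0.4568, 0.2932]
tool_rot: [1.229, 2.891, -0.001]
ft_force: [1.3, 0.9, 0.4]
grip_width: 0.998
grip_force: 0.0
time: 1.35
position: [0.3738, 0.2552, 0.2938]
tool_rot: [2.065, 2.368, 0.001]
ft_force: [-1.2, 0.5, 0.6]
grip_width: 0.998
grip_force: 0.0
time: 1.98
position: [0.457, 0.0561, 0.2936]
tool_rot: [2.693, 1.617, -0.0]
ft_force: [0.2, -0.6, 0.0]
grip_width: 0.999
grip_force: 0.0
[-0.67  -0.146  0.438  1.743  0.062  1.531 -0.729]
```

```bash
python3 -m crank '[[1,0.12,-0.26,0,-0.02],[1,0.24,-0.52,0,-0.04],[1,0.36,-0.78,-0.1,-0.06],[1,0.42,-0.912,-0.2,-0.08],[1,0.42,-0.912,-0.2,-0.08]]'
python3 - <<'E'
from h import *
s=get_state();print(s['position'],s['tool_rot'],np.round(s['joint_positions'],3))
c=get_calibration('wrist');im=get_image('wrist')
np.save('c1.npy',c,allow_pickle=True)
u,v=proj('wrist',np.array([.541,-.1265,.124]),c);print(u,v)
u,v=int(u),int(v)
cv2.imwrite('pics/w1full.png',im[:,:,::-1])
u=np.clip(u,110,530);v=np.clip(v,90,390)
cr=im[v-90:v+90,u-110:u+110,::-1];print(u-110,v-90)
cv2.imwrite('pics/w1.png',cv2.resize(cr,None,fx=3.3,fy=3.3,interpolation=cv2.INTER_CUBIC))
E
```

```text
time: 2.6
position: [0.5397, -0.1239, 0.2514]
tool_rot: [-3.008, -0.904, 0.007]
ft_force: [0.1, 0.7, 1.2]
grip_width: 0.996
grip_force: 0.0
[ 0.53969093 -0.12385216  0.25140723] [-3.00843071 -0.90366345  0.00692724] [-0.46   0.102  0.692  1.623 -0.063  1.445 -0.749]
326.20979921771465 216.3843517637968
216 126
```

View pics/w1.png

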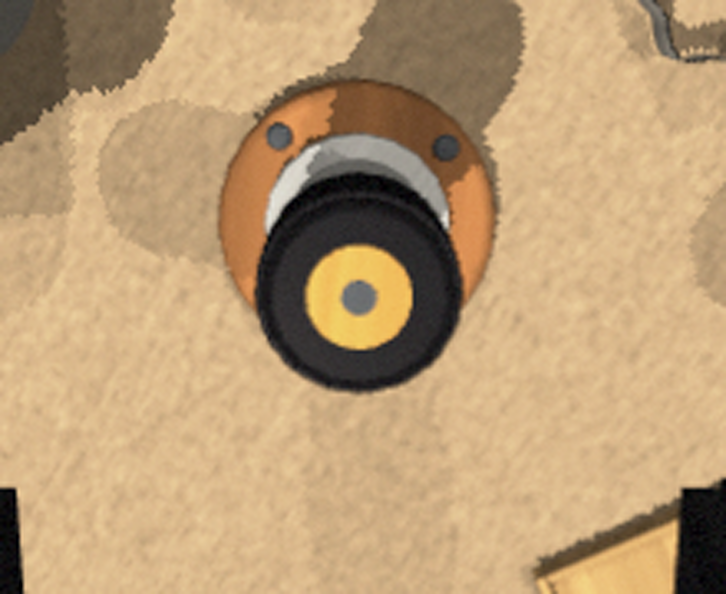

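The disc centre is at about (324.5, 216) in the wrist picture, and the cap is free-standing on the barrel with the fingers either side. I'll come lower for a better view, centring with this measurement, and look for the facet angle.

```bash
python3 - <<'E'
from h import *
c=np.load('c1.npy',allow_pickle=True).item()
print(onz('wrist',324.5,216,.124,c))
E
python3 -m crank '[[1,0,0,-0.25,0],[1,0,0,-0.5,0],[1,0,0,-0.5,0],[1,0,0,-0.5,0]]'
cat > fac.py <<'E'
from h import *
import sys
s=get_state();c=get_calibration('wrist');im=get_image('wrist')
print(s['position'],s['tool_rot'],s['ft_force'])
cv2.imwrite(f'pics/{sys.argv[1]}.png',im[:,:,::-1])
# disc centroid by colour
hsv=cv2.cvtColor(im,cv2.COLOR_RGB2HSV); 
e=proj('wrist',np.array([.541,-.1265,.124]),c)
m=((hsv[...,1]>140)&(hsv[...,2]>120)).astype(np.uint8)
yy,xx=np.mgrid[:480,:640]; m[(xx-e[0])**2+(yy-e[1])**2>40**2]=0
n,l,st,cen=cv2.connectedComponentsWithStats(m)
k=1+np.argmax(st[1:,4]); cn,rr=cv2.minEnclosingCircle(np.argwhere(l==k)[:,::-1].astype(np.float32))
print('exp',e,'disc',cen[k],cn,rr,onz('wrist',*cn,.124,c))
g=im.astype(float).mean(2).astype(np.float32)
# unwrap world circle of cap side radius at heights
C=onz('wrist',*cn,.124,c)
th=np.radians(np.arange(0,360,.5))
best=[]
for z in (.12,.115,.11):
  rs=np.arange(.022,.031,.0002)
  P=np.array([[proj('wrist',np.array([C[0]+r*np.cos(t),C[1]+r*np.sin(t),z]),c) for t in th] for r in rs],np.float32)
  U=cv2.remap(g,P[...,0],P[...,1],cv2.INTER_CUBIC)
  ed=np.array([np.interp(60,np.maximum.accumulate(U[:,i]),rs) if U[:,i].max()>60 else np.nan for i in range(len(th))])
  ok=~np.isnan(ed); A=np.c_[np.ones(ok.sum()),*[f(k*th[ok]) for k in (1,2,3,16) for f in(np.cos,np.sin)]]
  q=np.linalg.lstsq(A,ed[ok],rcond=None)[0]
  a16=np.hypot(q[-1],q[-2]); ph=np.degrees(np.arctan2(q[-1],q[-2])+np.pi)/16
  print(z,ok.sum(),'R',q[0],'a16 mm',a16*1e3,'face angle deg mod 22.5',ph%22.5)
  print([round(1e3*np.hypot(*np.linalg.lstsq(np.c_[A[:,:7],np.cos(k*th[ok]),np.sin(k*th[ok])],ed[ok],rcond=None)[0][-2:]),3) for k in range(10,22)])
E
python3 fac.py w2
```

```text
[ 0.54050148 -0.12516385  0.124     ]
time: 3.15
position: [0.5419, -0.1224, 0.1559]
tool_rot: [3.007, 0.909, 0.005]
ft_force: [0.0, -0.3, 0.2]
grip_width: 1.003
grip_force: 0.0
[ 0.54185113 -0.12241148  0.15594093] [3.00678975 0.90850126 0.00455384] [ 0.01471304 -0.25659545  0.23562022]
exp [327.7263349  256.94262064] disc [325.0658592  255.66313399] (325.0, 255.5) 22.455610275268555 [ 0.5408554  -0.12468081  0.124     ]
0.12 634 R 0.02678915752883621 a16 mm 0.07577273564410078 face angle deg mod 22.5 2.3437276207706237
[np.float64(0.014), np.float64(0.006), np.float64(0.026), np.float64(0.042), np.float64(0.028), np.float64(0.023), np.float64(0.076), np.float64(0.052), np.float64(0.052), np.float64(0.021), np.float64(0.004), np.float64(0.019)]
0.115 711 R 0.027444179021535973 a16 mm 0.05724442884088441 face angle deg mod 22.5 3.3015797895163495
[np.float64(0.013), np.float64(0.036), np.float64(0.024), np.float64(0.04), np.float64(0.007), np.float64(0.037), np.float64(0.057), np.float64(0.096), np.float64(0.02), np.float64(0.044), np.float64(0.007), np.float64(0.028)]
0.11 720 R 0.028030592105510878 a16 mm 0.04281826240023106 face angle deg mod 22.5 9.313504453761915
[np.float64(0.025), np.float64(0.041), np.float64(0.068), np.float64(0.04), np.float64(0.038), np.float64(0.054), np.float64(0.043), np.float64(0.087), np.float64(0.083), np.float64(0.026), np.float64(0.027), np.float64(0.032)]
```

The facet angle is too weak to trust, but the pads will seat on the faces as they turn. The cap axis is about (0.5408, -0.1257). I'll descend and close gently first, to centre by feel.

```bash
python3 -m crank '[[1,-0.005,-0.016,-0.15,0],[1,-0.005,-0.016,-0.305,0],[1,-0.005,-0.016,-0.305,0],[0.7,-0.005,-0.016,-0.305,0]]' 5
python3 -m crank '[[0.66,0,0,0,0],[0.5,0,0,0,0],[0.5,0,0,0,0],[0.5,0,0,0,0],[0.5,0,0,0,0]]' 5
python3 -m crank '[[0.5,0,0,0,0],[0.5,0,0,0,0]]' 5
```

```text
time: 3.7
position: [0.541, -0.1271, 0.095]
tool_rot: [3.007, 0.904, 0.005]
ft_force: [1.1, 0.9, 0.7]
grip_width: 0.953
grip_force: 0.0
time: 4.32
position: [0.5394, -0.127, 0.093]
tool_rot: [3.009, 0.904, 0.0]
ft_force: [-0.2, 0.2, 1.8]
grip_width: 0.525
grip_force: 4.0
time: 4.58
position: [0.5394, -0.127, 0.0929]
tool_rot: [3.009, 0.904, 0.0]
ft_force: [-0.5, 1.1, 3.2]
grip_width: 0.524
grip_force: 4.3
```

A width of 0.524 would be 45.6 mm if linear, not 52. I'll check by eye what is held.

Run:
```python
from h import *
a=get_image('side')[190:340,180:340,::-1]; w=get_image('wrist')[150:480,120:520,::-1]
a=cv2.resize(a,(420,394),interpolation=cv2.INTER_CUBIC);w=cv2.resize(w,(380,394*330//330))[:394]
cv2.imwrite('pics/g1.png',np.hstack([a,w]))
```

```text
(no output)
```

View pics/g1.png

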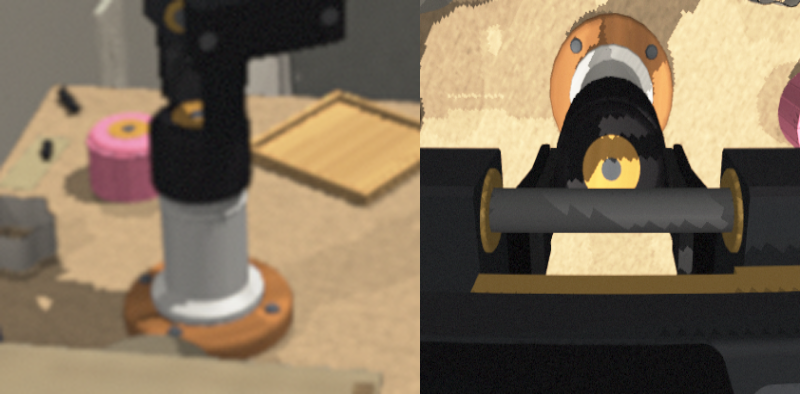

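The fingers are on the cap's sides with the tips above its underside, so the width scale is simply nonlinear. Now I'll grip firmly and press down in small steps.

```bash
python3 -m crank '[[0.5,0,0,0,0],[0.5,0,0,0,0],[0.5,0,0,0,0],[0.5,0,0,0,0]]' 38
python3 -m crank '[[0.5,0,0,-0.005,0],[0.5,0,0,-0.01,0],[0.5,0,0,-0.01,0],[0.5,0,0,-0.01,0]]'
```

```text
time: 5.18
position: [0.5394, -0.127, 0.093]
tool_rot: [3.009, 0.904, 0.001]
ft_force: [-0.9, 1.0, 5.6]
grip_width: 0.508
grip_force: 10.0
time: 5.68
position: [0.5395, -0.1269, 0.0915]
tool_rot: [-3.009, -0.904, -0.001]
ft_force: [-3.1, 0.5, 8.6]
grip_width: 0.502
grip_force: 11.6
```

```bash
python3 -m crank '[[0,0,0,0,0],[0,0,0,0,0],[0,0,0,0,0],[0,0,0,0,0]]' 36
```

```text
time: 6.18
position: [0.541, -0.1268, 0.0925]
tool_rot: [3.008, 0.904, 0.005]
ft_force: [-1.1, 1.2, 12.0]
grip_width: 0.13
grip_force: 5.8
```

Run:
```python
from h import *
a=get_image('side')[190:340,180:340,::-1]; w=get_image('wrist')[150:480,120:520,::-1]
a=cv2.resize(a,(420,394),interpolation=cv2.INTER_CUBIC);w=cv2.resize(w,(380,394*330//330))[:394]
cv2.imwrite('pics/g2.png',np.hstack([a,w]));s=get_state();print(s['grip_width'],s['grip_force'],s['ft_force'],s['torque'])
```

```text
0.05530913620303138 5.747856759116985 [-1.88148881  2.12069101 11.69213633] [ 0.21297865  0.33930006 -0.05824638]
```

View pics/g2.png

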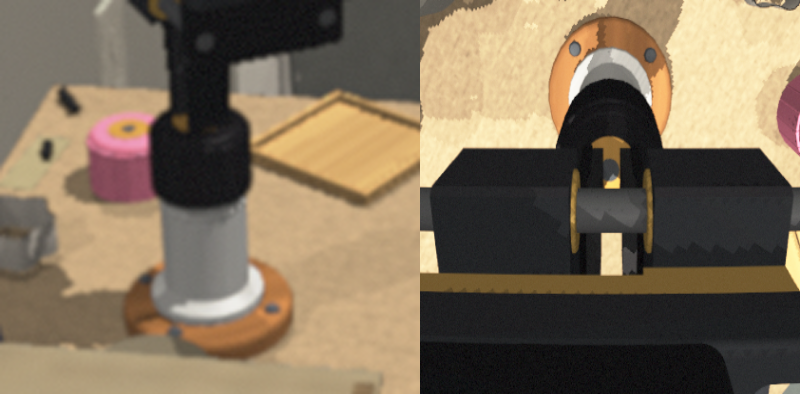

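The fingers have closed to nearly shut, with the cap still seated on the barrel, so they missed it or sit on top of it. I'll overlay the supposed TCP and cap rim on the pictures to see where the tips really are.

Run:
```python
from h import *
s=get_state();p=s['position'];print(p,s['tool_rot'],s['grip_width'],s['ft_force'])
out=[]
for n in('side','wrist'):
    c=get_calibration(n);im=get_image(n)[:,:,::-1].copy()
    k=4 if n=='side' else 2
    ctr=proj(n,np.array([.541,-.1258,.11]),c);x0,y0=int(ctr[0]-200/k),int(ctr[1]-(260 if n=='side' else 220)/k)
    x0=max(0,x0);y0=max(0,y0);cr=cv2.resize(im[y0:y0+500//k,x0:x0+400//k],None,fx=k,fy=k,interpolation=cv2.INTER_CUBIC)
    f=lambda X:tuple(int(v) for v in (proj(n,np.array(X),c)-[x0,y0])*k)
    cv2.circle(cr,f(p),4,(0,0,255),-1)
    cv2.circle(cr,f([p[0],p[1],.124]),4,(0,255,0),-1)
    for t in np.arange(0,6.28,.15): 
        cv2.circle(cr,f([.541+.026*np.cos(t),-.1258+.026*np.sin(t),.124]),1,(255,255,0),-1)
    out.append(cr); print(n,'tcp px',proj(n,p,c),cr.shape, x0,y0)
h=min(o.shape[0] for o in out)
cv2.imwrite('pics/ov.png',np.hstack([o[:h] for o in out]))
c=get_calibration('wrist');print(np.round(np.array(c['R']),3),-np.array(c['R']).T@c['t'])
```

```text
[ 0.54110198 -0.12686895  0.09258399] [3.00792225 0.90406502 0.00583395] 0.05530913620303138 [-1.88148881  2.12069101 11.69213633]
side tcp px [256.84683854 253.58806126] (500, 400, 3) 206 177
wrist tcp px [322.88596281 271.05789913] (500, 400, 3) 221 172
[[ 0.551 -0.835  0.002]
 [-0.807 -0.532  0.255]
 [-0.212 -0.142 -0.967]] [ 0.59863496 -0.0875487   0.28365023]
```

View pics/ov.png

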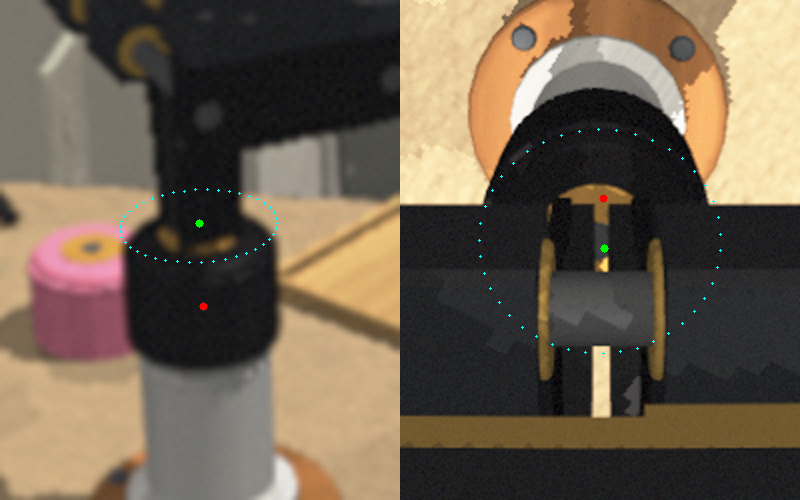

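The overlay shows the prongs ending on the brass disc, at about z=0.12, while the reported TCP is 0.0926. So the tips stand about 27 mm higher than reported, and they only touched the cap's top edge and slid over it. I'll back off upward gently and check the force to confirm.

```bash
python3 -m crank '[[0,0,0,0.005,0],[0,0,0,0.01,0]]' 5
python3 -m crank '[[0,0,0,0.01,0],[0,0,0,0.02,0]]'
python3 -m crank '[[0,0,0,0.01,0],[0,0,0,0.02,0],[0,0,0,0.02,0]]'
```

```text
time: 6.62
position: [0.5411, -0.1269, 0.0941]
tool_rot: [3.008, 0.904, 0.006]
ft_force: [0.8, 1.3, 7.8]
grip_width: 0.003
grip_force: 3.7
time: 6.88
position: [0.5388, -0.127, 0.0962]
tool_rot: [3.009, 0.904, -0.001]
ft_force: [-0.3, -0.3, 0.3]
grip_width: 0.007
grip_force: 0.0
time: 7.25
position: [0.5393, -0.1271, 0.1007]
tool_rot: [3.009, 0.904, -0.0]
ft_force: [0.2, -0.9, 0.3]
grip_width: 0.009
grip_force: 0.0
```

Contact vanished at reported z≈0.096, so the true tips are at reported z + 0.028. I'll open above the cap, then go down to reported z≈0.066.

```bash
python3 -m crank '[[1,0,0,0.1,0],[1,0,0,0.1,0],[1,0,0,0.1,0],[1,0,0,0.1,0],[1,0,0,0.1,0]]'
python3 -m crank '[[1,0,0,0,0],[1,0,0,0,0],[1,0,0,0,0],[1,0,0,0,0]]'
python3 -c "
from h import *
s=[get_state() for _ in range(1)][0];print(s['position'],s['grip_width'])
cv2.imwrite('pics/w3.png',get_image('wrist')[:,:,::-1])
import subprocess
"; python3 fac.py w4
```

```text
time: 7.88
position: [0.5389, -0.127, 0.1202]
tool_rot: [-3.009, -0.904, 0.001]
ft_force: [0.9, 0.4, 0.7]
grip_width: 0.492
grip_force: 0.0
time: 8.38
position: [0.5393, -0.127, 0.1207]
tool_rot: [3.009, 0.904, -0.0]
ft_force: [0.6, 0.2, -0.6]
grip_width: 0.938
grip_force: 0.0
[ 0.53929089 -0.12696835  0.12069098] 0.9375453497328596
[ 0.53928649 -0.12698061  0.12070761] [3.00869871e+00 9.03833554e-01 4.15374382e-05] [-0.57085684 -0.16072519 -0.40229179]
exp [324.12545852 270.06593029] disc [320.87687188 268.40765391] (320.8184814453125, 268.646484375) 26.23334312438965 [ 0.5407203  -0.12471795  0.124     ]
0.12 621 R 0.02683257510504502 a16 mm 0.3634204269198097 face angle deg mod 22.5 0.2222239678081304
[np.float64(0.253), np.float64(0.219), np.float64(0.082), np.float64(0.047), np.float64(0.232), np.float64(0.308), np.float64(0.363), np.float64(0.279), np.float64(0.104), np.float64(0.061), np.float64(0.26), np.float64(0.187)]
0.115 620 R 0.026979508014480427 a16 mm 0.14331055215215896 face angle deg mod 22.5 1.5346508584484346
[np.float64(0.386), np.float64(0.161), np.float64(0.061), np.float64(0.203), np.float64(0.196), np.float64(0.158), np.float64(0.143), np.float64(0.066), np.float64(0.067), np.float64(0.143), np.float64(0.197), np.float64(0.083)]
0.11 624 R 0.026877687731776605 a16 mm 0.19300597102258624 face angle deg mod 22.5 17.3929865486179
[np.float64(0.256), np.float64(0.204), np.float64(0.126), np.float64(0.072), np.float64(0.128), np.float64(0.157), np.float64(0.193), np.float64(0.084), np.float64(0.112), np.float64(0.028), np.float64(0.061), np.float64(0.122)]
```

```bash
python3 -m crank '[[1,0.008,0.007,-0.1,0],[1,0.008,0.007,-0.2,0],[1,0.008,0.007,-0.273,0],[1,0.008,0.007,-0.273,0],[0.75,0.008,0.007,-0.273,0]]' 6
python3 -m crank '[[0.6,0,0,0,0],[0,0,0,0,0],[0,0,0,0,0],[0,0,0,0,0],[0,0,0,0,0]]' 6
python3 -m crank '[[0,0,0,0,0],[0,0,0,0,0]]' 6
```

```text
time: 9.1
position: [0.5414, -0.1258, 0.0667]
tool_rot: [3.008, 0.904, 0.001]
ft_force: [-0.1, -0.7, 0.1]
grip_width: 0.95
grip_force: 0.0
time: 9.72
position: [0.5411, -0.1256, 0.0663]
tool_rot: [3.008, 0.904, 0.001]
ft_force: [0.8, 0.0, 1.1]
grip_width: 0.603
grip_force: 6.0
time: 9.98
position: [0.5411, -0.1256, 0.0663]
tool_rot: [3.009, 0.904, 0.001]
ft_force: [-0.4, 0.5, 1.9]
grip_width: 0.606
grip_force: 6.0
```

Held at 52.6 mm, with lateral forces near zero. Now a firm grip and press.

```bash
python3 -m crank '[[0,0,0,0,0],[0,0,0,0,0],[0,0,-0,-0.005,0],[0,0,0,-0.005,0]]' 38
python3 -m crank '[[0,0,0,-0.005,0],[0,0,0,-0.01,0],[0,0,0,-0.01,0]]'
```

```text
time: 10.48
position: [0.5411, -0.1256, 0.0658]
tool_rot: [-3.009, -0.904, -0.001]
ft_force: [-0.8, -0.2, 5.4]
grip_width: 0.592
grip_force: 38.0
time: 10.85
position: [0.5411, -0.1257, 0.0642]
tool_rot: [-3.009, -0.904, -0.001]
ft_force: [-2.0, 1.1, 7.9]
grip_width: 0.597
grip_force: 38.0
```

```bash
python3 -m crank '[[0,0,0,-0.005,0],[0,0,0,-0.005,0],[0,0,0,-0.005,0]]'
python3 -m crank '[[0,0,0,-0.005,0],[0,0,0,-0.005,0],[0,0,0,-0.005,0]]'
```

```text
time: 11.22
position: [0.5411, -0.1256, 0.0635]
tool_rot: [-3.008, -0.904, -0.001]
ft_force: [-3.4, 0.6, 11.4]
grip_width: 0.594
grip_force: 38.0
time: 11.6
position: [0.5411, -0.1256, 0.0628]
tool_rot: [-3.008, -0.904, -0.001]
ft_force: [-4.7, 0.9, 14.1]
grip_width: 0.59
grip_force: 38.0
```

```bash
python3 -m crank '[[0,-0.002,0,-0.003,0],[0,-0.004,0,-0.006,0],[0,-0.004,0,-0.006,0]]'
```

```text
time: 11.98
position: [0.5412, -0.1256, 0.0622]
tool_rot: [-3.009, -0.904, -0.004]
ft_force: [-2.9, 1.0, 14.5]
grip_width: 0.594
grip_force: 38.0
```

```bash
python3 -m crank '[[0,-0.002,0,-0.003,0],[0,-0.003,0,-0.005,0],[0,-0.003,0,-0.005,0]]'
python3 -c "
from h import *
s=get_state();print(s['ft_force'],s['torque'],s['position'])"
```

```text
time: 12.35
position: [0.5413, -0.1256, 0.0617]
tool_rot: [3.009, 0.904, 0.006]
ft_force: [-2.9, 1.5, 16.5]
grip_width: 0.595
grip_force: 38.0
[-2.93014455  1.47572587 16.50564381] [0.15568787 0.85518363 0.02826342] [ 0.5412532  -0.12562681  0.06169653]
```

```bash
python3 -m crank '[[0,0,0,-0.003,0],[0,0,0,-0.003,0.012],[0,0,0,-0.003,0.025]]'
```

```text
time: 12.72
position: [0.542, -0.1258, 0.0615]
tool_rot: [2.926, 1.14, 0.008]
ft_force: [-1.8, -0.1, 18.2]
grip_width: 0.596
grip_force: 38.0
```

```bash
python3 -c "
from h import *
s=get_state();print(s['ft_force'],s['torque'],s['position'])"; python3 -m crank '[[0,0,0,0,0.012],[0,0,0,0,0.025]]'; python3 -c "
from h import *
s=get_state();print(s['torque'])"
```

```text
[-1.79634977 -0.11956911 18.17836973] [ 0.15254273  0.55316357 -0.10996972] [ 0.54197589 -0.12583787  0.06150825]
time: 12.98
position: [0.5424, -0.1258, 0.0617]
tool_rot: [2.827, 1.366, 0.009]
ft_force: [-1.5, 0.7, 16.8]
grip_width: 0.597
grip_force: 38.0
[ 0.12969152  0.42316346 -0.06968112]
```

```bash
python3 -m crank '[[0,0,0,0,0.012],[0,0,0,0,0.025],[0,0,0,0,0.037]]'; python3 -m crank '[[0,0,0,0,0.012],[0,0,0,0,0.025],[0,0,0,0,0.037]]';python3 -c "
from h import *
s=get_state();print(s['torque'],s['joint_positions'])"
```

```text
time: 13.35
position: [0.5428, -0.1255, 0.0618]
tool_rot: [2.648, 1.684, 0.009]
ft_force: [-0.6, 0.0, 18.4]
grip_width: 0.589
grip_force: 38.0
time: 13.72
position: [0.5427, -0.1253, 0.0617]
tool_rot: [2.435, 1.98, 0.009]
ft_force: [-0.7, 2.5, 16.7]
grip_width: 0.593
grip_force: 38.0
[ 0.28221941  0.25384404 -0.12455974] [-0.31336855  0.245231    0.5608717   1.86513215 -0.15066695  1.0662404
  0.10105683]
```

```bash
python3 -m crank '[[0,0,0,0,0.012],[0,0,0,0.004,0.024],[0,0,0,0.009,0.024]]'; python3 -m crank '[[0,0,0,0.005,0],[0,0,0,0.008,0]]'
```

```text
time: 14.1
position: [0.5427, -0.1253, 0.0631]
tool_rot: [2.28, 2.156, 0.008]
ft_force: [0.5, 0.9, 13.5]
grip_width: 0.595
grip_force: 38.0
time: 14.35
position: [0.5427, -0.1253, 0.0642]
tool_rot: [2.28, 2.155, 0.008]
ft_force: [3.0, 0.7, 9.9]
grip_width: 0.599
grip_force: 38.0
```

```bash
python3 -m crank '[[0,0,0,0.004,0.012],[0,0,0,0.008,0.025],[0,0,0,0.012,0.037],[0,0,0,0.015,0.05]]';python3 -m crank '[[0,0,0,0.003,0.0125],[0,0,0,0.006,0.025],[0,0,0,0.009,0.037],[0,0,0,0.012,0.05]]'
```

```text
time: 14.85
position: [0.5411, -0.1255, 0.0662]
tool_rot: [1.913, 2.489, 0.003]
ft_force: [0.9, 0.4, 6.6]
grip_width: 0.593
grip_force: 38.0
time: 15.35
position: [0.5407, -0.1257, 0.0684]
tool_rot: [1.501, 2.757, 0.002]
ft_force: [0.3, 0.4, 6.9]
grip_width: 0.595
grip_force: 38.0
```

```bash
python3 -m crank '[[0,0,0,0.001,0.02],[0,0,0,0.003,0.04],[0,0,0,0.005,0.06],[0,0,0,0.007,0.08],[0,0,0,0.009,0.1]]';python3 -c "
from h import *
s=get_state();print(s['torque'],s['joint_positions'])"
```

```text
time: 15.98
position: [0.5407, -0.1258, 0.0701]
tool_rot: [0.573, 3.086, 0.0]
ft_force: [0.3, -0.2, 6.8]
grip_width: 0.593
grip_force: 38.0
[-0.07663414 -0.01820525 -0.01180618] [-0.16297377  0.21982485  0.38691763  1.85348772 -0.09369861  1.08329698
  1.46275469]
```

```bash
python3 -m crank '[[0,0,0,0.002,0.02],[0,0,0,0.004,0.04],[0,0,0,0.006,0.06],[0,0,0,0.008,0.08],[0,0,0,0.01,0.1]]';python3 -m crank '[[0,0,0,0.002,0.02],[0,0,0,0.004,0.04],[0,0,0,0.005,0.05],[0,0,0,0.005,0.05]]'; python3 -c "
from h import *
s=get_state();print(s['torque'],s['joint_positions'])"
```

```text
time: 16.6
position: [0.5407, -0.1258, 0.0721]
tool_rot: [-0.408, 3.112, -0.001]
ft_force: [-0.0, -0.9, 6.4]
grip_width: 0.598
grip_force: 38.0
time: 17.1
position: [0.5405, -0.1258, 0.0731]
tool_rot: [-0.885, 3.012, -0.001]
ft_force: [-0.2, -0.5, 7.0]
grip_width: 0.595
grip_force: 38.0
[0.0788997  0.0320653  0.01944599] [-0.07066578  0.21203168  0.28218328  1.84750021 -0.06665541  1.08884159
  2.37869264]
```

3.13 rad turned and about 7.6 mm up. The wrist is near its limit, so I'll release, turn back half a turn and regrip.

```bash
python3 -m crank '[[0.6,0,0,0,0],[0.75,0,0,0,0],[0.75,0,0,0,0],[0.75,0,0,0,0]]'
python3 -m crank '[[0.75,0,0,0,-0.028],[0.75,0,0,0,-0.056],[0.75,0,0,0,-0.084],[0.75,0,0,0,-0.112],[0.75,0,0,0,-0.14]]'
python3 -m crank '[[0.75,0,0,0,-0.028],[0.75,0,0,0,-0.056],[0.75,0,0,0,-0.084],[0.75,0,0,0,-0.112],[0.75,0,0,0,-0.14]]'
python3 -m crank '[[0.75,0,0,0,-0.028],[0.75,0,0,0,-0.056],[0.75,0,0,0,-0.084],[0.75,0,0,0,-0.112],[0.75,0,0,0,-0.14]]'
python3 -m crank '[[0.75,0,0,0,-0.028],[0.75,0,0,0,-0.056],[0.75,0,0,0,-0.08],[0.75,0,0,0,-0.08]]'
python3 fac.py w5 | head -2
```

```text
time: 17.6
position: [0.5389, -0.1254, 0.0713]
tool_rot: [0.885, -3.013, -0.001]
ft_force: [0.1, -0.4, 0.9]
grip_width: 0.734
grip_force: 0.0
time: 18.23
position: [0.5391, -0.1255, 0.0715]
tool_rot: [-0.492, -3.102, -0.0]
ft_force: [0.6, 0.2, 0.5]
grip_width: 0.749
grip_force: 0.0
time: 18.85
position: [0.5391, -0.1254, 0.0715]
tool_rot: [-1.766, -2.598, 0.0]
ft_force: [-0.5, 0.1, 0.7]
grip_width: 0.751
grip_force: 0.0
time: 19.48
position: [0.5391, -0.1254, 0.0715]
tool_rot: [-2.704, -1.599, 0.001]
ft_force: [0.8, -0.0, 0.4]
grip_width: 0.747
grip_force: 0.0
time: 19.98
position: [0.5392, -0.1255, 0.0716]
tool_rot: [3.014, 0.888, -0.001]
ft_force: [-0.2, -0.0, 0.0]
grip_width: 0.752
grip_force: 0.0
[ 0.53918954 -0.12550349  0.07157486] [ 3.01356325e+00  8.87604224e-01 -1.20193625e-03] [-0.24171632 -0.01900894  0.01572577]
exp [328.43625417 316.60848722] disc [322.77962578 302.18295218] (323.5, 306.5) 26.50481605529785 [ 0.5435038  -0.12265311  0.124     ]
```

```bash
python3 -m crank '[[0.75,0.004,0,0,0],[0.75,0.0075,-0.001,0,0],[0.75,0.0075,-0.001,0,0]]'
python3 - <<'E'
from h import *
a=cv2.imread('pics/side0.png').mean(2);b=get_image('side').astype(float).mean(2)
for im in(a,b):
    p=im[225:300,250:263].mean(1); i=np.where((p[:-1]<80)&(p[1:]>=80))[0]; print((i+225+(80-p[i])/(p[i+1]-p[i])).round(2))
print([proj('side',np.array([.541,-.1258+.026,z]))[1].round(2) for z in(.086,.094)])
E
```

```text
time: 20.4
position: [0.541, -0.1259, 0.0719]
tool_rot: [3.014, 0.886, 0.0]
ft_force: [0.7, 0.2, 0.0]
grip_width: 0.749
grip_force: 0.0
[228.18 268.15]
[262.69]
[np.float64(268.06), np.float64(262.8)]
```

The cap's lower edge is now 8 mm up, so the thread is following. Regrip slightly higher and continue.

```bash
python3 -m crank '[[0.75,0,0,0.012,0],[0.6,0,0,0.012,0],[0,0,0,0.012,0],[0,0,0,0.012,0],[0,0,0,0.012,0]]' 8
python3 -m crank '[[0,0,0,0,0],[0,0,0,0,0],[0,0,0,0,0]]' 38
```

```text
time: 21.08
position: [0.541, -0.1256, 0.0742]
tool_rot: [-3.014, -0.885, 0.0]
ft_force: [-0.9, 0.0, -1.2]
grip_width: 0.603
grip_force: 8.0
time: 21.45
position: [0.541, -0.1256, 0.0743]
tool_rot: [-3.014, -0.885, -0.0]
ft_force: [0.3, 1.0, 0.6]
grip_width: 0.596
grip_force: 38.0
```

```bash
python3 -m crank '[[0,0,0,0.0016,0.02],[0,0,0,0.0032,0.04],[0,0,0,0.0048,0.06],[0,0,0,0.0064,0.08],[0,0,0,0.008,0.1]]'
python3 -m crank '[[0,0,0,0.0016,0.02],[0,0,0,0.0032,0.04],[0,0,0,0.0048,0.06],[0,0,0,0.0064,0.08],[0,0,0,0.008,0.1]]'
```

```text
time: 22.08
position: [0.5426, -0.1258, 0.076]
tool_rot: [2.588, 1.777, 0.004]
ft_force: [3.4, 0.6, -2.4]
grip_width: 0.592
grip_force: 38.0
time: 22.7
position: [0.542, -0.1255, 0.0776]
tool_rot: [1.913, 2.49, 0.002]
ft_force: [2.5, 0.9, -1.9]
grip_width: 0.595
grip_force: 38.0
```

```bash
python3 -m crank '[[0,0,0,0.001,0.02],[0,0,0,0.002,0.04],[0,0,0,0.004,0.06],[0,0,0,0.0055,0.08],[0,0,0,0.007,0.1]]'
python3 -m crank '[[0,0,0,0.0016,0.02],[0,0,0,0.003,0.04],[0,0,0,0.0045,0.06]]'
```

```text
time: 23.32
position: [0.5415, -0.1257, 0.079]
tool_rot: [1.05, 2.96, 0.001]
ft_force: [0.3, 0.8, -0.4]
grip_width: 0.595
grip_force: 38.0
time: 23.7
position: [0.5415, -0.1261, 0.0801]
tool_rot: [0.477, 3.104, -0.0]
ft_force: [0.7, 0.9, 0.6]
grip_width: 0.596
grip_force: 38.0
```

```bash
python3 -m crank '[[0,0,0,0.0016,0.02],[0,0,0,0.0032,0.04],[0,0,0,0.0048,0.06],[0,0,0,0.0056,0.07],[0,0,0,0.0056,0.07]]'
python3 -m crank '[[0,0,0,0.0016,0.02],[0,0,0,0.0032,0.04],[0,0,0,0.0048,0.06],[0,0,0,0.006,0.075],[0,0,0,0.006,0.075]]';python3 -c "
from h import *
s=get_state();print(s['torque'],s['joint_positions'])"
```

```text
time: 24.32
position: [0.5418, -0.1261, 0.0819]
tool_rot: [-0.205, 3.133, -0.001]
ft_force: [0.0, 0.4, 5.4]
grip_width: 0.593
grip_force: 38.0
time: 24.95
position: [0.5416, -0.1261, 0.0827]
tool_rot: [-0.929, 3.0, -0.001]
ft_force: [-0.2, -0.2, 4.3]
grip_width: 0.595
grip_force: 38.0
[0.09881947 0.05771193 0.05404898] [-0.07144864  0.20490133  0.28274695  1.83469649 -0.06341406  1.1092417
  2.40505595]
```

The vertical force jumped to +5 N, so the cap is free and the gripper carries the spring. I'll lift gently.

```bash
python3 -m crank '[[0,0,0,0.005,0],[0,0,0,0.01,0],[0,0,0,0.015,0]]'
python3 -m crank '[[0,0,0,0.01,0],[0,0,0,0.025,0],[0,0,0,0.04,0]]'
```

```text
time: 25.32
position: [0.541, -0.1259, 0.085]
tool_rot: [0.931, -3.0, 0.0]
ft_force: [1.1, -0.9, 1.3]
grip_width: 0.591
grip_force: 38.0
time: 25.7
position: [0.5404, -0.1256, 0.0928]
tool_rot: [0.932, -2.999, -0.001]
ft_force: [0.1, -0.4, -1.0]
grip_width: 0.593
grip_force: 38.0
```

```bash
python3 -m crank '[[0,0,0,0.06,0],[0,0,0,0.12,0],[0,0,0,0.18,0],[0,0,0,0.24,0],[0,0,0,0.24,0]]'
python3 -m crank '[[0,-0.03,-0.1,0,-0.02],[0,-0.06,-0.2,0,-0.04],[0,-0.09,-0.3,0,-0.06],[0,-0.12,-0.4,0,-0.08],[0,-0.15,-0.5,0,-0.1]]'
python3 -m crank '[[0,-0.03,-0.1,0,-0.02],[0,-0.06,-0.2,0,-0.04],[0,-0.09,-0.3,0,-0.06],[0,-0.125,-0.46,0,-0.09],[0,-0.125,-0.46,0,-0.09]]'
```

```text
time: 26.32
position: [0.5419, -0.126, 0.1426]
tool_rot: [-0.931, 2.998, -0.001]
ft_force: [0.6, -0.3, -1.2]
grip_width: 0.601
grip_force: 38.0
time: 26.95
position: [0.5104, -0.2263, 0.1406]
tool_rot: [-0.047, -3.14, -0.0]
ft_force: [-0.5, 0.8, -1.3]
grip_width: 0.594
grip_force: 38.0
time: 27.58
position: [0.4841, -0.3209, 0.1408]
tool_rot: [-0.923, -3.002, 0.003]
ft_force: [-0.5, -0.1, -1.2]
grip_width: 0.597
grip_force: 38.0
```

Over the tray. I'll go down to about 15 mm above the floor and check by eye.

```bash
python3 -m crank '[[0,0.005,0.003,-0.17,0],[0,0.005,0.003,-0.34,0],[0,0.005,0.003,-0.5,0],[0,0.005,0.003,-0.6,0],[0,0.005,0.003,-0.7,0]]'
python3 -m crank '[[0,0,0,0,0],[0,0,0,0,0]]'
python3 - <<'E'
from h import *
a=get_image('side')[200:290,250:380,::-1];t=get_image('top')[190:300,310:430,::-1]
cv2.imwrite('pics/tr.png',np.hstack([cv2.resize(a,(440,400),interpolation=cv2.INTER_CUBIC),cv2.resize(t,(360,400),interpolation=cv2.INTER_CUBIC)]))
E
```

```text
time: 28.2
position: [0.4875, -0.3168, 0.0004]
tool_rot: [0.913, 3.005, 0.0]
ft_force: [0.9, 0.0, -0.4]
grip_width: 0.596
grip_force: 38.0
time: 28.45
position: [0.4877, -0.3177, 0.0019]
tool_rot: [0.915, 3.004, -0.0]
ft_force: [-0.7, -0.6, -1.7]
grip_width: 0.594
grip_force: 38.0
```

View pics/tr.png

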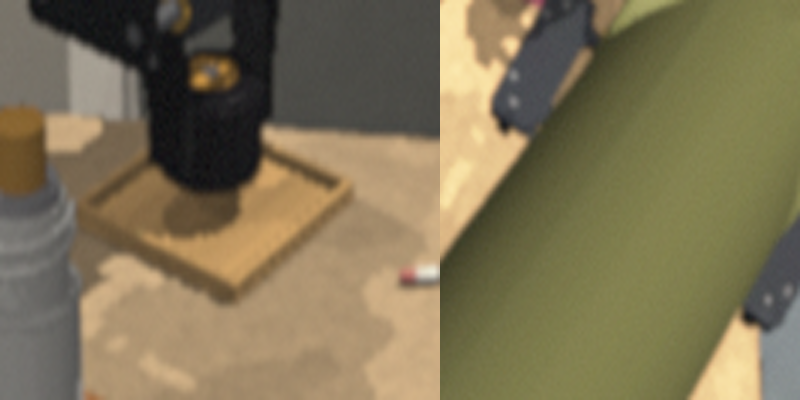

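The cap hovers level, about 18 mm above the middle of the tray, with its lower edge at roughly side-crop (205,185). I'll lower it until contact.

```bash
python3 -m crank '[[0,0,0,-0.03,0],[0,0,0,-0.06,0],[0,0,0,-0.07,0],[0,0,0,-0.07,0]]'
python3 -m crank '[[0,0,0,-0.005,0],[0,0,0,-0.01,0],[0,0,0,-0.01,0]]'
python3 -m crank '[[0,0,0,-0.005,0],[0,0,0,-0.01,0],[0,0,0,-0.01,0]]'
```

```text
time: 29.05
position: [0.4867, -0.3171, -0.0132]
tool_rot: [-0.915, -3.005, -0.0]
ft_force: [-0.9, -0.7, -0.1]
grip_width: 0.598
grip_force: 38.0
time: 29.42
position: [0.487, -0.3172, -0.0149]
tool_rot: [0.915, 3.005, 0.0]
ft_force: [0.6, 0.6, -0.3]
grip_width: 0.597
grip_force: 38.0
time: 29.8
position: [0.4873, -0.3174, -0.0155]
tool_rot: [0.915, 3.005, 0.001]
ft_force: [-2.5, 1.6, 9.7]
grip_width: 0.594
grip_force: 38.0
```

Contact with the floor. I'll ease the push, open and rise straight up.

```bash
python3 -m crank '[[0,0,0,0.004,0],[0,0,0,0.004,0]]'
python3 -m crank '[[0.6,0,0,0,0],[0.66,0,0,0,0],[0.75,0,0,0,0],[0.75,0,0,0,0]]'
python3 -m crank '[[0.75,0,0,0.02,0],[0.75,0,0,0.08,0],[0.75,0,0,0.2,0],[0.75,0,0,0.4,0],[0.75,0,0,0.6,0]]'
python3 - <<'E'
from h import *
s=get_state();print(s['ft_force'])
c=get_calibration('wrist');w=get_image('wrist')[:,:,::-1];a=get_image('side')[200:290,250:380,::-1]
cv2.imwrite('pics/end.png',np.hstack([cv2.resize(a,(433,300)),cv2.resize(w,(367,300))]))
print(proj('wrist',np.array([.486,-.319,.042]),c),proj('side',np.array([.486,-.319,.042])))
E
```

```text
time: 30.05
position: [0.4872, -0.3173, -0.0155]
tool_rot: [0.915, 3.005, 0.0]
ft_force: [-0.4, 1.5, 4.8]
grip_width: 0.597
grip_force: 38.0
time: 30.55
position: [0.4868, -0.3171, -0.0164]
tool_rot: [-0.915, -3.005, -0.0]
ft_force: [0.3, -0.2, 0.9]
grip_width: 0.738
grip_force: 0.0
time: 31.18
position: [0.4869, -0.3173, 0.1059]
tool_rot: [0.915, 3.005, -0.0]
ft_force: [0.2, 0.3, -0.2]
grip_width: 0.752
grip_force: 0.0
[ 0.21251527  0.32983858 -0.23926822]
[318.1963649  239.10796658] [313.22407127 225.35689736]
```

View pics/end.png

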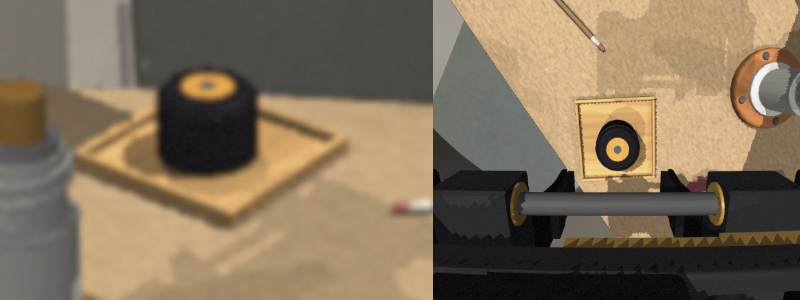

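The cap stands upright near the middle of the tray (wrist-crop disc at (617,150)), released, and the arm is clear. Handing in.

```bash
python3 -c "
from bench import *
print(close_job())"
```

```text
the job is handed in; nothing more can be done
None
```

The cap is unscrewed and stands upright near the middle of the tray, released with the arm clear; the job was handed in at about 31 s, but `close_job` returned no verdict.

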